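Cap the bare stud inside the control box and hold its front shut

TASK

The front panel of the layout's control box is loose, and a live stud on its inner side is still bare. Pull the panel down until it lies flat open, press the insulating snap cap straight onto the stud until it clicks past the sprung prongs, and keep pressing it firmly against the washer for a full second after it has given way. Then swing the panel back up until it is fully shut, with the cap still on, and finish while still holding it shut, because the screws go in next; leave the other things on the bench where they are.

Things in the scene. Friction and masses are not known exactly. Their poses are not given: they have to be found in the camera images.
- console: Grey sheet-metal control box of a model railway, fixed to the bench: 90 mm deep (x), 230 mm wide (y), 174 mm high, its open front to -x. Origin: centre of its underside, on the bench. Axes: x from front to back, y to the left, z up. Nothing stands on its roof.
- panel_hinge (a point): Middle of the hinge of the front panel, on the box's front face, 50 mm above the bench; the hinge axis runs along the box's y.
- panel (a joint): Angle (rad) of the front panel, an aluminium sheet 226 mm wide, 122 mm high, 4 mm thick: 0 upright and shut, growing as its top comes forward (-x of the box) and down to the stop at 1.55, where it lies flat 50 mm above the bench, inner side up. Starts 0 to 0.25 ajar. No catch; the stiff hinge keeps it where it is left, some 3 N at the bar move it.
- panel_bar (a point): Middle of the round steel pull bar on the panel's free edge: 9 mm thick, 90 mm long, parallel to the hinge and 164 mm from it in the panel's plane, on two bent legs; gap of 36 mm between bar and panel edge. Panel shut: 40 mm above the box's roof. Panel open: ahead of the panel, 50 mm above the bench. It can turn between the pads of a gripper that stays upright.
- stud (a point): Brass split stud on the panel's inner side, 80 mm from the hinge, midway across the width. Origin: on its axis at the panel's inner face; z along the stud, away from the panel (up when the panel is open). 11 mm thick, 31 mm long, tapered tip; four sprung prongs bulge to 19 mm across, 21 mm from the panel. Other parts on the panel stay over 70 mm from it and rise up to 19 mm.
- cap_center (a point): Centre of the snap cap, half-way up: ribbed black plastic, 33 mm across, 36 mm high, 30 g, flat closed top, standing mouth down on the bench on one side of the box; z from mouth to top. Inside: cone mouth 25 mm wide, 15 mm throat 7 to 11.5 mm up, 21 mm chamber above. Fully home on the stud, its rim on the washer, this centre is 23 mm from the panel's inner face.
- jar_center (a point): Centre, half-way up, of a small paint jar, 30 mm across and 42 mm high, with a screw lid, standing on the other side of the box; not part of the job. Cap and jar may stand either way round.
- screwdriver: Screwdriver 157 mm long lying on the bench near its front edge, blade along its -y; not part of the job.
- pliers: Pliers 147 mm long lying on the bench at the right; not part of the job.
- terminal_strip: Terminal strip 20x80x13 mm lying on the bench at the left; not part of the job.
- washer: Rubber washer round the stud's foot, 35 mm across, fixed to the panel, with the stud's frame; top face at z = 5 mm; it gives about 2 mm under 12 N. On the way down the cap's throat meets the prongs 7 to 8 mm before the rim reaches the washer; the push rises to some 8 to 12 N, then drops as they spring into the chamber. Keep pressing with about 10 N.

How it is judged (in metres and radians):
On the way, in this order (a step that is already met when the one before it is completed fails the run):
1. the front panel is pulled down flat open (value of joint panel above 1.45 rad), for 0.2 s.
2. the cap is clicked home on the stud and stays pressed against the washer with more than 4 N for 0.6 s (z of cap_center in the frame of stud below 0.0255 m and distance between cap_center and stud below 0.027 m and angle between the z axis of cap_center and the z axis of stud, either way round below 0.12 rad and contact force between cap and washer above 4 N and contact force between the fingers and cap above 2 N), for 0.6 s.
At the end, for the whole second after the job is handed in: The panel is shut (within 0.04 rad) and still held by the fingers with more than 2 N, and the cap is on the stud, past the click: its centre at most 27.5 mm from the panel's inner face along the stud (23 mm is fully home), within 29 mm of the stud's foot, and in line with the stud within 0.2 rad (value of joint panel below 0.04 rad and contact force between the fingers and panel above 2 N and z of cap_center in the frame of stud below 0.0275 m and distance between cap_center and stud below 0.029 m and angle between the z axis of cap_center and the z axis of stud, either way round below 0.2 rad and linear speed of cap below 0.03 m/s); the arm keeps its last pose, push and grip.
It fails at once if the paint jar is moved by more than 30 mm or tipped (distance of jar_center from where it was at the start of the episode above 0.03 m or angle between jar_center's own z axis and vertical above 0.5 rad).
It fails at once if a tool or the terminal strip is moved by more than 30 mm (distance of any of screwdriver, pliers, terminal_strip from where it was at the start of the episode above 0.03 m).
It also fails if it takes over 67 s, if anything falls off the work surface, if the arm or the gripper's body presses on something with over 40 N, if the wrist force passes 120 N, or if a joint passes its speed limit or range.

ROBOT

A 6-joint arm with a two-finger parallel gripper is mounted at the origin on a cart in front of the work surface, level with it; the furniture and walls round the work are solid. World frame = base frame: x ahead of the robot, y to its left, z up, the work surface at z = 0. Lengths are in m, angles in degrees, forces in N, time in s.
With the tool pointing down it reaches from about 0.225 to 0.725 m from the base axis. Payload 3.1 kg.
Tool frame: the origin (TCP) lies at the very end of the fingers, on their centre line; the grasp point (between the pads) lies 19 mm behind it; z points along the fingers, y is the direction in which the jaws open and shut (so a half turn about z gives the same grasp; the last joint's range is limited). The gripper opens to 85 mm and grips with 20 to 120 N. Pads are 22 mm wide; open, the fingers measure 114 mm over their backs; the gripper's body (76 mm by 85 mm) begins 54 mm behind the grasp point. The pads swing forward as they close: fully open they stand 13 mm farther back than shut.
Start: joints at [-75.963, 2.75, 5.684, 92.934, 0, 82.678], TCP at [0.191, -0.489, 0.231] pointing down, gripper open.
Joint ranges: [-166.93, 166.93], [-56.73, 111.36], [-69.38, 81.34], [-121.58, 131.49], [-85.45, 84.26], [-180, 180]. Speed limits (degrees/s): [159.86, 159.86, 180, 180, 180, 180].

INTERFACE

Orientations are given as [roll, pitch, yaw] about the fixed x, y, z axes, in that order (R = Rz(yaw) Ry(pitch) Rx(roll)).
In Python, from workcell import robot gives the robot as it stands.
- The arm moves only by the tool move_arm, never from a script. Its argument "rows" is a list that holds one entry, the list of rows, each a list of 7 numbers: the turn, a rotation vector about the tool's x, y, z in rad, then the shift along the tool's x, y, z in m, then the finger opening in m, from 0 to 0.0854. A call has 1 to 10 rows; each row is the pose to reach, as a shift and turn from the pose commanded when the call began, along the tool's axes at that moment; what a row does not reach only later rows make up. A row lasts 1/10 s, in which the tool goes at most 50 mm and 8.59 degrees, less where a joint would pass 70% of its speed; a pose out of reach is approached as far as the arm can. A call with a gripper value outside its range is refused whole. The fingers move at their own pace and stop on an object; "squeeze" is the grip in N (left out, the last holds). Time passes only in rows, so rows that repeat a pose let the fingers close. It gives the time, the measured TCP pose, the force and the opening at its end, in the units of the state.
- robot.state(): the state, without advancing time (a new reading comes with each control period).
- robot.read_camera(name): name is "scene" or "side" or "wrist"; returns a dict with "color" (420x560x3 uint8, red, green, blue), "vertical_fov" (degrees; the focal length in pixels is half the picture's height over the tangent of half this angle, whatever the lens; pixels are square), "cx", "cy" (the principal point, pixels), "D" ([k1, k2, p1, p2, k3] as OpenCV has them; the pictures are not rectified), "view" (4x4, takes a point from world to camera coordinates); the wrist camera has in their place "mount" (4x4, takes a point from camera to tool coordinates, whose origin is the TCP and whose axes are the flange's). Camera axes: x right, y up, looking along -z (the intrinsics and any distortion apply to the point x, -y, -z); pixel columns grow to the right and rows downward; lengths in m; the calibration is good to about 2 mm. A picture is of the moment at which its call begins: read the wrist's pose just before it. There is no depth.
- robot.job_done(): hands the job in, once; it reports no verdict.
The state is a dict: "t": time; "joint_positions": joint angles; "qd": joint speeds; "joint_efforts": joint torques, N m; "tool_pos": TCP position; "tool_rot": TCP orientation; "wrist_force": force on the tool from outside, world axes, zero at the start; "torque": the same for the moment, N m; "grip_width": finger opening in m.
Only numpy, scipy, OpenCV 4.12 (cv2) and the standard library are available. Lean on these libraries where they do the work, as an engineer would, in place of code of your own. Each camera call takes 0.05 s, during which the arm holds its last target.

## Working session

There is one attempt and no reset: what is moved stays moved. The work goes in short steps, Python scripts to look and compute and a tool call to move; the robot and the scene stay as the last step left them, time stands still between calls to the robot, and variables do not carry over. Pictures are saved under pics/ and viewed, and the job is handed in when it is done.

Besides the shell and the picture viewer there is one more tool, called after "Call:" by a JSON object that holds its "op" and its "data". move_arm: Moves the arm, as the interface text tells. Its arguments: {"type":"object","properties":{"rows":{"type":"array","items":{"type":"array","items":{"type":"array","items":{"type":"number"}}}},"squeeze":{"type":"number"}},"required":["rows"]}

```bash
ls; mkdir -p pics
python3 - <<'E'
from workcell import robot
import cv2, json
s=robot.state()
print(s)
for n in ["scene","side","wrist"]:
    c=robot.read_camera(n)
    cv2.imwrite(f"pics/{n}0.png",c["color"][:,:,::-1])
    print(n,{k:(v.tolist() if hasattr(v,'tolist') else v) for k,v in c.items() if k!="color"})
E
```

```text
pics
{'t': 0.0, 'joint_positions': array([-7.59625308e+01,  2.79555036e+00,  5.59246335e+00,  9.29341219e+01,
        6.28271127e-04,  8.26793249e+01]), 'qd': array([ 0.0585021 ,  0.00943676,  0.00470323, -0.03994618, -0.02697782,
        0.02622662]), 'joint_efforts': array([ 3.28839851e-04, -3.38789392e+01,  3.20011103e+01,  2.04005849e-02,
       -9.13395320e-05,  2.24105321e-06]), 'tool_pos': array([ 0.19106067, -0.48834678,  0.23010049]), 'tool_rot': array([-1.79863990e+02, -1.81066413e-02,  2.13581221e+01]), 'wrist_force': array([-0.3960995 ,  0.27544912, -0.42320872]), 'torque': array([-0.01338969, -0.00985843,  0.03277708]), 'grip_width': 0.08540474169321856}
scene {'vertical_fov': 54.25254452562335, 'cx': 277.200417567976, 'cy': 207.31986946953603, 'D': [0.03490756102099923, 0.0, 0.0, 0.0, 0.0], 'view': [[-0.7172962290927108, -0.6964589478342805, -0.020761833034301205, 0.332056443806801], [0.44467702525724867, -0.4805147412472549, 0.7558888322051383, -0.37649366601901585], [-0.5364219075855696, 0.5329638988014578, 0.6543707050568571, -1.0097518976179995], [0.0, 0.0, 0.0, 1.0
[... 175 characters left out ...]
0.22686195579170565, -0.0055450278451230905, -0.5001103514788081], [0.20151129412556348, 0.853328291468676, 0.4808575935960577, -0.1220164900427187], [-0.10435656500326965, -0.4694299521691313, 0.876781174151912, -1.6177361932963137], [0.0, 0.0, 0.0, 1.0]]}
wrist {'vertical_fov': 70.52837913799232, 'cx': 273.8762416479022, 'cy': 210.36033217303444, 'D': [-0.03618457187628424, 0.0, 0.0, 0.0, 0.0], 'mount': [[-0.0010715384401098404, 0.9597799385272944, 0.28075135156560654, 0.06919756613239188], [0.9999990918762585, 0.0012579121814204096, -0.0004836358164581211, 2.689645580311595e-05], [-0.0008173444992744157, 0.2807505783742701, -0.9597804148296019, -0.1432461965797081], [0.0, 0.0, 0.0, 1.0]]}
```

View pics/scene0.png

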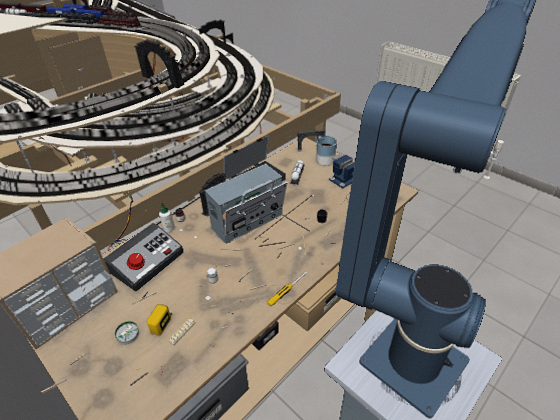

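View pics/side0.png

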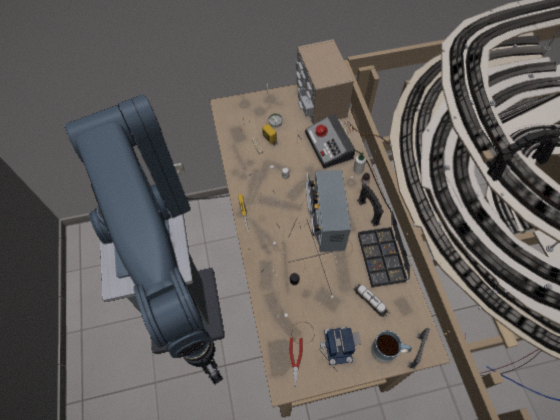

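View pics/wrist0.png

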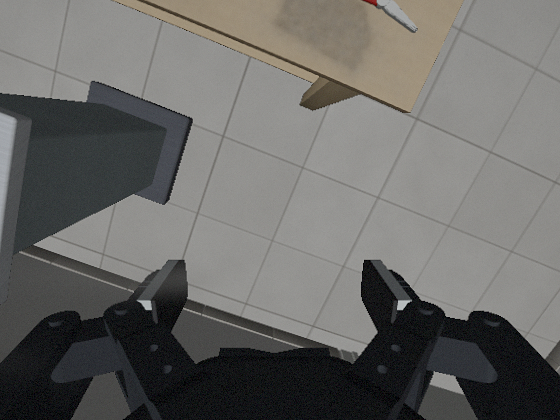

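The scene view shows the black cap near pixel (322,215) and the white jar near (212,275), with the box at (248,200). In the side view the cap is near (295,278), the jar near (285,172), and the box top near (332,210). Next I'll zoom in and measure.

```bash
cat > h.py <<'E'
import numpy as np, cv2
from scipy.spatial.transform import Rotation as R
from workcell import robot
def K(c):
    f=c["color"].shape[0]/2/np.tan(np.radians(c["vertical_fov"])/2)
    return np.array([[f,0,c["cx"]],[0,f,c["cy"]],[0,0,1.]])
def T_tool(s):
    T=np.eye(4);T[:3,:3]=R.from_euler("xyz",s["tool_rot"],degrees=True).as_matrix();T[:3,3]=s["tool_pos"];return T
def w2c(c,s=None):
    if "view" in c: return np.array(c["view"])
    return np.linalg.inv(T_tool(s)@np.array(c["mount"]))
def ray(c,V,px):
    u=cv2.undistortPoints(np.array([[px]],float),K(c),np.array(c["D"]))[0,0]
    d=V[:3,:3].T@np.array([u[0],-u[1],-1.]); o=-V[:3,:3].T@V[:3,3]
    return o,d/np.linalg.norm(d)
def on_z(c,V,px,z):
    o,d=ray(c,V,px); return o+d*(z-o[2])/d[2]
def proj(c,V,P):
    P=np.atleast_2d(np.array(P,float)); q=(V[:3,:3]@P.T).T+V[:3,3]; q=q*[1,-1,-1]
    return cv2.projectPoints(q,np.zeros(3),np.zeros(3),K(c),np.array(c["D"]))[0][:,0]
def tri(rays):
    A=0;b=0
    for o,d in rays:
        M=np.eye(3)-np.outer(d,d);A=A+M;b=b+M@o
    return np.linalg.solve(A,b)
def grab(n,save=None):
    s=robot.state();c=robot.read_camera(n)
    if save: cv2.imwrite(f"pics/{save}.png",c["color"][:,:,::-1])
    return s,c,w2c(c,s)
E
python3 - <<'E'
import cv2
a=cv2.imread("pics/scene0.png")[150:300,190:350];cv2.imwrite("pics/sc0z.png",cv2.resize(a,None,fx=5,fy=4.0*1.25*.8,interpolation=cv2.INTER_CUBIC))
a=cv2.imread("pics/side0.png")[160:300,230:390];cv2.imwrite("pics/sd0z.png",cv2.resize(a,None,fx=4,fy=4,interpolation=cv2.INTER_CUBIC))
E
```

```text
(no output)
```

View pics/sc0z.png

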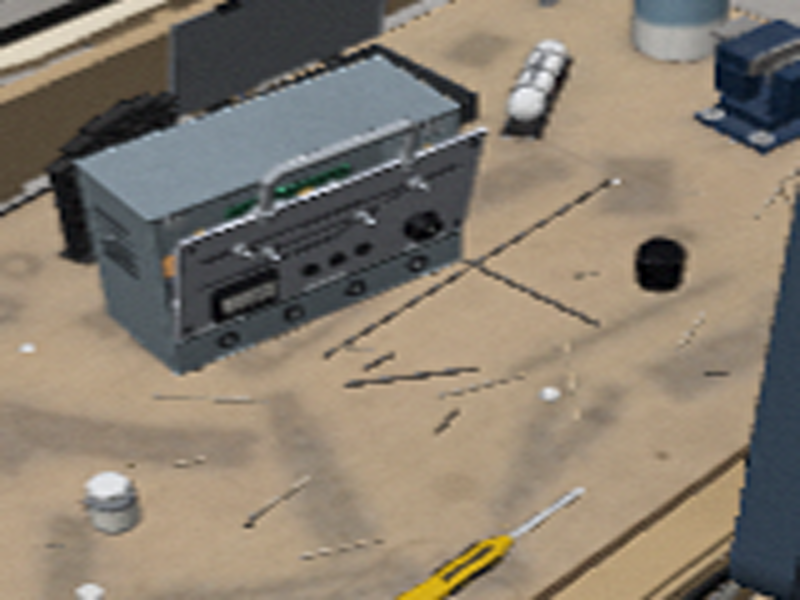

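View pics/sd0z.png

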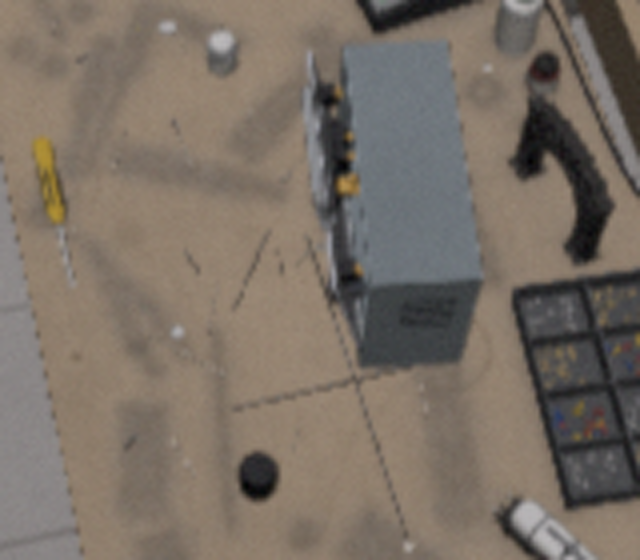

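Run:
```python
from h import *
_,c,V=grab("side")
_,cs,Vs=grab("scene")
q=[(345,45),(447,42),(482,278),(365,286)]
P=np.array([on_z(c,V,(230+a/4-.4,160+b/4-.4),.174) for a,b in q]);print(P.round(4))
print(np.linalg.norm(P-np.roll(P,-1,0),axis=1))
# rect fit
loc=np.array([[-.045,.115],[.045,.115],[.045,-.115],[-.045,-.115]])
A=P[:,:2]-P[:,:2].mean(0); H=loc.T@A; U,S,Vt=np.linalg.svd(H); Rm=(U@Vt).T; yaw=np.degrees(np.arctan2(Rm[1,0],Rm[0,0]))
print("box",P[:,:2].mean(0),yaw)
q2=[(150,220),(78,165),(378,57)]
P2=np.array([on_z(cs,Vs,(190+a/5-.4,150+b/4-.4),.174) for a,b in q2]);print("scene roof",P2.round(4))
# cap
for nm,cc,VV,box in (("side",c,V,(275,265,315,295)),("scene",cs,Vs,(310,200,335,230))):
    x0,y0,x1,y1=box; g=cc["color"][y0:y1,x0:x1].max(2)<60
    n,l,st,ce=cv2.connectedComponentsWithStats(g.astype(np.uint8))
    i=1+st[1:,4].argmax(); px=ce[i]+[x0,y0]; print(nm,px,st[i],on_z(cc,VV,px,.018))
r=[ray(c,V,(294.3,278.5)),]
print("jar",on_z(c,V,(230+222/4,160+52/4),.021),on_z(cs,Vs,(190+112/5,150+502/4),.021))
print("screwdriver tip/handle",on_z(c,V,(230+72/4,160+284/4),.005),on_z(c,V,(230+42/4,160+140/4),.01))
```

```text
[[ 0.636   0.0634  0.174 ]
 [ 0.7213  0.0463  0.174 ]
 [ 0.6844 -0.1762  0.174 ]
 [ 0.5923 -0.1618  0.174 ]]
[0.08698412 0.22554605 0.09322133 0.22938497]
box [ 0.65849273 -0.05707127] -10.191271882361193
scene roof [[ 0.6345  0.0608  0.174 ]
 [ 0.7171  0.049   0.174 ]
 [ 0.6841 -0.176   0.174 ]]
side [294.04878049 278.84146341] [15  9  9 11 82] [ 0.48747942 -0.24112697  0.018     ]
scene [321.53398058 215.80582524] [  7  10  10  13 103] [ 0.48885947 -0.24296011  0.018     ]
jar [0.55581085 0.17842239 0.021     ] [0.55438334 0.17686567 0.021     ]
screwdriver tip/handle [ 0.37090691 -0.02262184  0.005     ] [0.37187257 0.12855319 0.01      ]
```

```bash
cat >> h.py <<'E'
def delta(pos,yaw,s=None,rpy=None):
    s=s or robot.state(); T=T_tool(s); Rt=R.from_euler("xyz",rpy or [180,0,yaw],degrees=True).as_matrix()
    rv=R.from_matrix(T[:3,:3].T@Rt).as_rotvec(); d=T[:3,:3].T@(np.array(pos)-T[:3,3])
    print("turn",rv.round(4),"shift",d.round(4),"rows",np.linalg.norm(d)/.05,np.degrees(np.linalg.norm(rv))/8.59)
E
python3 -c "
from h import *
delta([.45,-.15,.30],80)"
```

```text
turn [-1.1000e-03 -8.0000e-04 -1.0235e+00] shift [ 0.3644 -0.2212 -0.069 ] rows 8.636885876532645 6.826549826044694
```

Call:
{"op": "move_arm", "data": {"rows": [[[0, 0, -0.15, 0.03, -0.015, -0.03, 0.085], [0, 0, -0.28, 0.07, -0.04, -0.05, 0.085], [0, 0, -0.42, 0.11, -0.065, -0.07, 0.085], [0, 0, -0.56, 0.15, -0.09, -0.07, 0.085], [0, 0, -0.7, 0.19, -0.115, -0.07, 0.085], [0, 0, -0.84, 0.235, -0.14, -0.07, 0.085], [0, 0, -0.97, 0.28, -0.17, -0.07, 0.085], [0, 0, -1.023, 0.325, -0.195, -0.07, 0.085], [0, 0, -1.023, 0.364, -0.221, -0.07, 0.085], [0, 0, -1.023, 0.364, -0.221, -0.07, 0.085]]]}}

```text
t: 1.25
tool_pos: [0.4519, -0.1458, 0.3009]
tool_rot: [180.0, -0.1, 80.4]
wrist_force: [-0.5, -0.8, 0.6]
grip_width: 0.0849
```

Run:
```python
from h import *
s,c,V=grab("wrist","wrist1")
print(s["t"],s["tool_pos"],s["tool_rot"],s["wrist_force"])
```

```text
1.25 [ 0.45193115 -0.14578618  0.30094044] [ 1.79981496e+02 -1.39955774e-01  8.04304653e+01] [-0.54304697 -0.81506491  0.63331629]
```

View pics/wrist1.png

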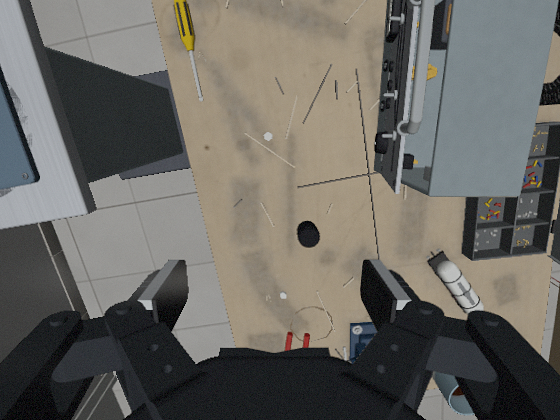

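Run:
```python
from h import *
s=robot.state(); c=robot.read_camera("wrist"); V=w2c(c,s)
x0,y0,x1,y1=290,210,330,260; g=cv2.cvtColor(c["color"],cv2.COLOR_RGB2GRAY)[y0:y1,x0:x1]<70
n,l,st,ce=cv2.connectedComponentsWithStats(g.astype(np.uint8)); i=1+st[1:,4].argmax()
print("cap px",ce[i]+[x0,y0],st[i],on_z(c,V,ce[i]+[x0,y0],.018))
for z,px in ((.174,(430,192)),(.174,(522,194))): print(on_z(c,V,px,z))
b=np.array([[.6585,-.057]]);a=np.radians(-10)
ex=np.array([np.cos(a),np.sin(a)]);ey=np.array([-np.sin(a),np.cos(a)])
print(proj(c,V,[[*(b[0]+i*.045*ex+j*.115*ey),.174] for i in(-1,1) for j in(-1,1)]))
delta([.53,-.12,.32],80)
```

```text
cap px [308.39529915 232.22435897] [  8   9  22  27 468] [ 0.48604068 -0.24426919  0.018     ]
[ 0.59546502 -0.16318276  0.174     ]
[ 0.68472831 -0.18017372  0.174     ]
[[ 428.66367079  191.45418808]
 [ 466.38224252 -102.93849831]
 [ 520.22484624  192.19896891]
 [ 575.32432079  -93.07477269]]
turn [-0.0008  0.0003  0.0032] shift [ 0.0425  0.0737 -0.019 ] rows 1.7435334496875259 0.02175654922637536
```

Call:
{"op": "move_arm", "data": {"rows": [[[0, 0, 0, 0.021, 0.037, -0.01, 0.085], [0, 0, 0, 0.042, 0.074, -0.019, 0.085], [0, 0, 0, 0.042, 0.074, -0.019, 0.085], [0, 0, 0, 0.042, 0.074, -0.019, 0.04]]]}}

```text
t: 1.75
tool_pos: [0.5296, -0.1236, 0.3194]
tool_rot: [-179.9, 0.0, 79.9]
wrist_force: [-0.8, 0.3, -0.6]
grip_width: 0.0728
```

Run:
```python
from h import *
s,c,V=grab("wrist","wrist2")
print(s["t"],s["tool_pos"],s["tool_rot"],s["wrist_force"])
np.save("V2.npy",V)
```

```text
1.75 [ 0.52961406 -0.12357319  0.31936898] [-1.79864923e+02  2.85171202e-02  7.98924811e+01] [-0.75915126  0.29124815 -0.64901373]
```

View pics/wrist2.png

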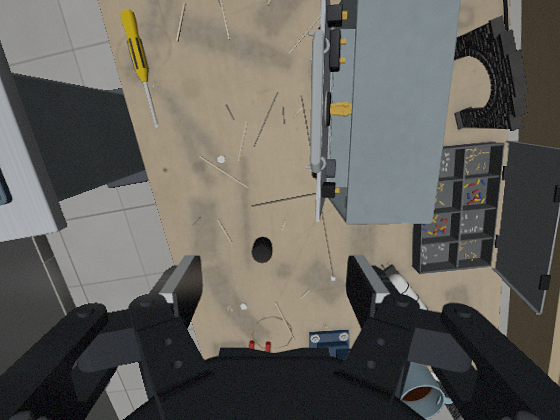

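Run:
```python
from h import *
c=robot.read_camera("wrist"); V=np.load("V2.npy")
im=cv2.imread("pics/wrist2.png");cv2.imwrite("pics/w2z.png",cv2.resize(im[10:240,280:460],None,fx=3,fy=2.6,interpolation=cv2.INTER_CUBIC))
for z,px in ((.174,(346,222)),(.174,(433,222))): print("roof",on_z(c,V,px,z))
b=np.array([.6590,-.0575]);a=np.radians(-10)
ex=np.array([np.cos(a),np.sin(a),0]);ey=np.array([-np.sin(a),np.cos(a),0]);h=np.array([*b,.05])-.045*ex
for px in ((319,99),(317,165),(322,32)):
    o,d=ray(c,V,px)
    # cylinder around hinge
    f=lambda t:np.hypot((o+t*d-h)@ex,(o+t*d-h)[2])-.164
    from scipy.optimize import brentq
    t=brentq(f,.1,.36); p=o+t*d; print("bar",p.round(4),"ang",np.arctan2(-(p-h)@ex,p[2]-.05),"yb",(p-h)@ey)
```

```text
roof [ 0.59561991 -0.16274629  0.174     ]
roof [ 0.68475723 -0.17877106  0.174     ]
bar [ 0.579  -0.0418  0.2099] ang 0.2243985584858308 yb 0.0015967165940155258
bar [ 0.5701 -0.094   0.2099] ang 0.22283988174838018 yb -0.0514090040989964
bar [0.5881 0.006  0.21  ] ang 0.22058570629186292 yb 0.050196007999302746
```

View pics/w2z.png

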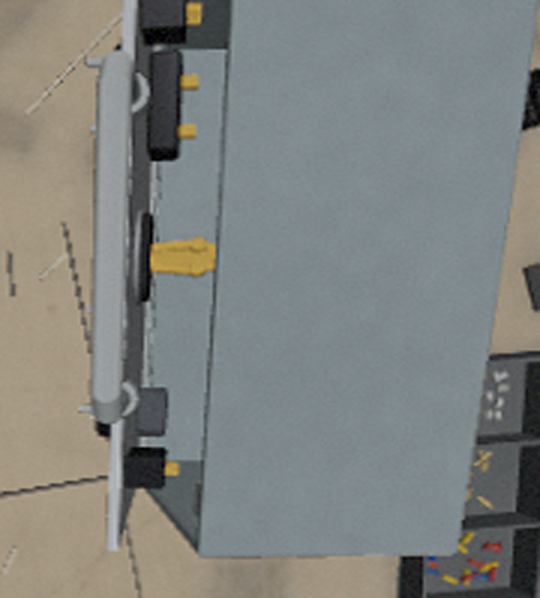

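```bash
python3 -c "
from h import *
delta([.577,-.042,.245],80)
delta([.577,-.042,.190],80)"
```

```text
turn [-0.0005  0.0006 -0.0027] shift [0.0888 0.0332 0.0755] rows 2.4227731439385893 0.019011505625755987
turn [-0.0005  0.0006 -0.0027] shift [0.0888 0.0332 0.1305] rows 3.2254475116338934 0.019011505625755987
```

Call:
{"op": "move_arm", "data": {"rows": [[[0, 0, 0, 0.03, 0.011, 0.02, 0.05], [0, 0, 0, 0.06, 0.022, 0.045, 0.05], [0, 0, 0, 0.089, 0.033, 0.07, 0.05], [0, 0, 0, 0.089, 0.033, 0.085, 0.05], [0, 0, 0, 0.089, 0.033, 0.1, 0.05], [0, 0, 0, 0.089, 0.033, 0.115, 0.05], [0, 0, 0, 0.089, 0.033, 0.13, 0.05], [0, 0, 0, 0.089, 0.033, 0.13, 0.05]]], "squeeze": 30}}

```text
t: 2.65
tool_pos: [0.5754, -0.0412, 0.1886]
tool_rot: [-179.8, 0.0, 79.9]
wrist_force: [0.1, -0.6, -1.3]
grip_width: 0.0504
```

Run:
```python
from h import *
s,c,V=grab("wrist","wrist3");print(s["t"],s["tool_pos"],s["tool_rot"],s["wrist_force"])
_,c2,_=grab("side")
_,c3,_=grab("scene")
a=c2["color"][150:260,270:380];b=c3["color"][130:250,200:310]
cv2.imwrite("pics/m3.png",np.hstack([cv2.resize(x,(400,400),interpolation=cv2.INTER_CUBIC) for x in(a,b)])[:,:,::-1])
```

```text
2.65 [ 0.57536028 -0.04117594  0.18855129] [-1.79775138e+02  1.83676013e-02  7.98609734e+01] [ 0.117686   -0.61338539 -1.3383261 ]
```

View pics/wrist3.png

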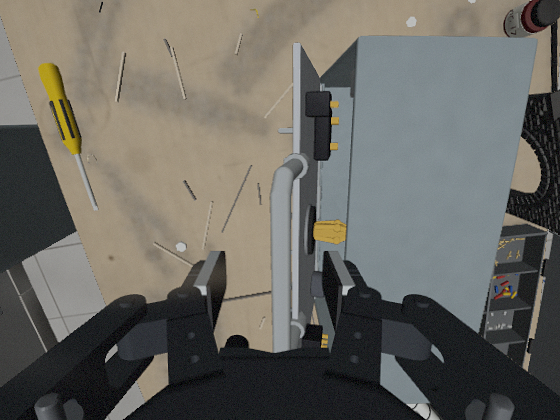

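View pics/m3.png

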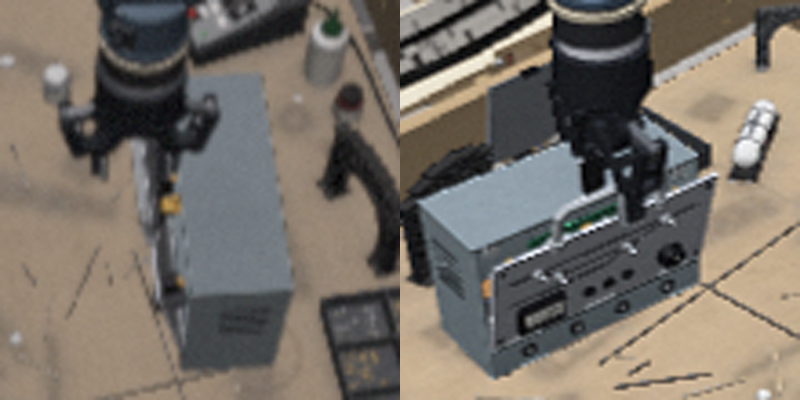

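Call:
{"op": "move_arm", "data": {"rows": [[[0, 0, 0, 0, 0, 0, 0.0], [0, 0, 0, 0, 0, 0, 0.0], [0, 0, 0, 0, 0, 0, 0.0], [0, 0, 0, 0, 0, 0, 0.0], [0, 0, 0, 0, 0, 0, 0.0]]], "squeeze": 30}}

```text
t: 3.3
tool_pos: [0.5784, -0.0404, 0.1912]
tool_rot: [179.9, 0.0, 80.0]
wrist_force: [-0.1, 0.4, 3.0]
grip_width: 0.0076
```

Run:
```python
from h import *
s=robot.state();print(s["t"],s["tool_pos"],s["tool_rot"],s["wrist_force"],s["grip_width"])
th0=.235
for i in range(1,21):
    th=th0+(1.555-th0)*i/20
    print(i, "ty %.4f tz %.4f"%(-.164*(np.sin(th)-np.sin(th0)), .164*(np.cos(th0)-np.cos(th))), round(th,3))
```

```text
3.3 [ 0.57835922 -0.04035102  0.19116121] [1.79910778e+02 2.23565939e-02 7.99846527e+01] [-0.06205751  0.36660729  2.96225344] 0.007559467539858776
1 ty -0.0104 tz 0.0029 0.301
2 ty -0.0207 tz 0.0064 0.367
3 ty -0.0306 tz 0.0106 0.433
4 ty -0.0403 tz 0.0155 0.499
5 ty -0.0496 tz 0.0210 0.565
6 ty -0.0586 tz 0.0271 0.631
7 ty -0.0671 tz 0.0337 0.697
8 ty -0.0752 tz 0.0410 0.763
9 ty -0.0827 tz 0.0487 0.829
10 ty -0.0898 tz 0.0569 0.895
11 ty -0.0963 tz 0.0656 0.961
12 ty -0.1022 tz 0.0746 1.027
13 ty -0.1074 tz 0.0841 1.093
14 ty -0.1121 tz 0.0939 1.159
15 ty -0.1161 tz 0.1039 1.225
16 ty -0.1194 tz 0.1142 1.291
17 ty -0.1221 tz 0.1247 1.357
18 ty -0.1240 tz 0.1353 1.423
19 ty -0.1253 tz 0.1461 1.489
20 ty -0.1258 tz 0.1569 1.555
```

Call:
{"op": "move_arm", "data": {"rows": [[[0, 0, 0, 0, -0.01, 0.003, 0.0], [0, 0, 0, 0, -0.021, 0.006, 0.0], [0, 0, 0, 0, -0.031, 0.011, 0.0], [0, 0, 0, 0, -0.04, 0.0155, 0.0], [0, 0, 0, 0, -0.05, 0.021, 0.0], [0, 0, 0, 0, -0.059, 0.027, 0.0], [0, 0, 0, 0, -0.067, 0.034, 0.0], [0, 0, 0, 0, -0.075, 0.041, 0.0], [0, 0, 0, 0, -0.083, 0.049, 0.0], [0, 0, 0, 0, -0.09, 0.057, 0.0]]]}}

```text
t: 4.3
tool_pos: [0.4904, -0.0257, 0.1341]
tool_rot: [179.8, 0.1, 80.0]
wrist_force: [2.5, -2.2, 1.5]
grip_width: 0.0079
```

Run:
```python
from h import *
s=robot.state();print(s["t"],s["tool_pos"],s["tool_rot"],s["wrist_force"],s["grip_width"])
grab("side","side4")
```

```text
4.3 [ 0.49043298 -0.02566179  0.13407484] [1.79762591e+02 1.30189886e-01 7.99607932e+01] [ 2.50098307 -2.2471323   1.48179017] 0.007867703100545315
```

View pics/side4.png

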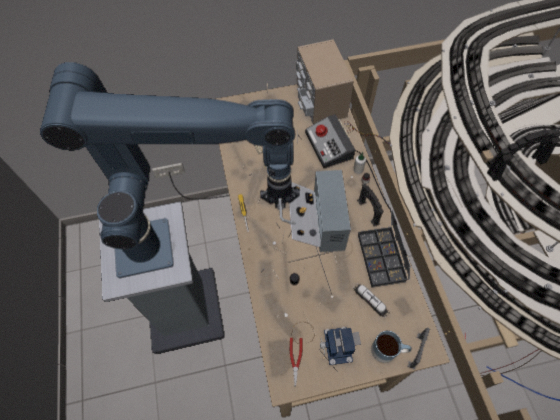

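The side view shows the panel swung partway down with the bar in the gripper at about (280,195). I'll continue along the arc.

Call:
{"op": "move_arm", "data": {"rows": [[[0, 0, 0, 0, -0.0065, 0.0087, 0.0], [0, 0, 0, 0, -0.0124, 0.0177, 0.0], [0, 0, 0, 0, -0.0176, 0.0272, 0.0], [0, 0, 0, 0, -0.0223, 0.037, 0.0], [0, 0, 0, 0, -0.0263, 0.047, 0.0], [0, 0, 0, 0, -0.0296, 0.0573, 0.0], [0, 0, 0, 0, -0.0323, 0.0678, 0.0], [0, 0, 0, 0, -0.0342, 0.0784, 0.0], [0, 0, 0, 0, -0.0355, 0.0892, 0.0], [0, 0, 0, 0, -0.036, 0.1, 0.0]]]}}

```text
t: 5.35
tool_pos: [0.4549, -0.0193, 0.0336]
tool_rot: [179.8, 0.1, 79.9]
wrist_force: [-5.1, -1.9, 39.9]
grip_width: 0.008
```

Run:
```python
from h import *
s=robot.state();print(s["t"],s["tool_pos"],s["tool_rot"],s["wrist_force"],s["grip_width"])
_,c,_=grab("side","side5")
grab("wrist","wrist5")
cv2.imwrite("pics/side5z.png",cv2.resize(c["color"][150:310,230:390],(640,640),interpolation=cv2.INTER_CUBIC)[:600,:,::-1])
```

```text
5.35 [ 0.45486025 -0.01931131  0.03356795] [1.79827028e+02 1.16392555e-01 7.99435759e+01] [-5.09920255 -1.85531749 39.88450774] 0.007983844224826654
```

View pics/side5z.png

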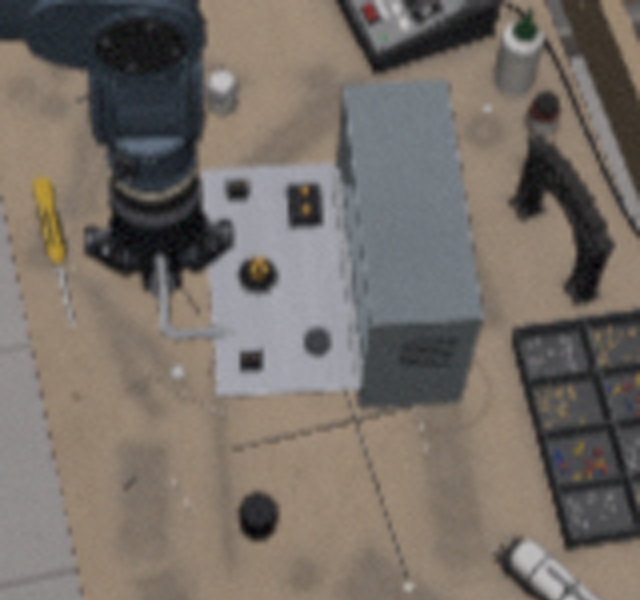

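View pics/wrist5.png

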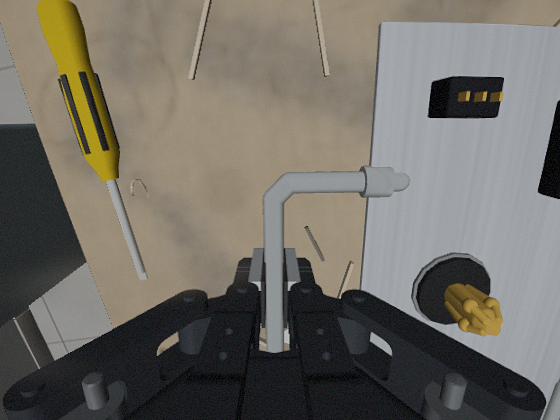

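Call:
{"op": "move_arm", "data": {"rows": [[[0, 0, 0, 0, 0, -0.001, 0.036], [0, 0, 0, 0, 0, -0.002, 0.036], [0, 0, 0, 0, 0, -0.002, 0.036], [0, 0, 0, 0, 0, -0.01, 0.036], [0, 0, 0, 0, 0, -0.03, 0.036], [0, 0, 0, 0, 0, -0.06, 0.036], [0, 0, 0, 0, 0, -0.1, 0.085], [0, 0, 0, 0, 0.02, -0.15, 0.085], [0, 0, 0, 0, 0.05, -0.17, 0.085], [0, 0, 0, 0, 0.082, -0.17, 0.085]]]}}

```text
t: 6.45
tool_pos: [0.538, -0.0328, 0.2098]
tool_rot: [179.4, -0.0, 80.0]
wrist_force: [-0.2, 0.7, 0.3]
grip_width: 0.085
```

Call:
{"op": "move_arm", "data": {"rows": [[[0, 0, 0, 0, 0, 0, 0.085], [0, 0, 0, 0, 0, 0, 0.085]]]}}

```text
t: 6.65
tool_pos: [0.5343, -0.0323, 0.2029]
tool_rot: [-179.9, -0.0, 80.0]
wrist_force: [0.2, -0.8, -0.3]
grip_width: 0.085
```

Run:
```python
from h import *
s,c,V=grab("wrist","wrist6");np.save("V6.npy",V)
print(s["t"],s["tool_pos"],s["tool_rot"],s["wrist_force"],s["grip_width"])
_,c,_=grab("side","side6")
cv2.imwrite("pics/side6z.png",cv2.resize(c["color"][150:300,230:390],(640,600),interpolation=cv2.INTER_CUBIC)[:,:,::-1])
```

```text
6.65 [ 0.5342591  -0.03229559  0.20286136] [-1.79875016e+02 -1.99642906e-02  7.99787607e+01] [ 0.19687683 -0.75038171 -0.26831841] 0.08503578758504125
```

View pics/wrist6.png

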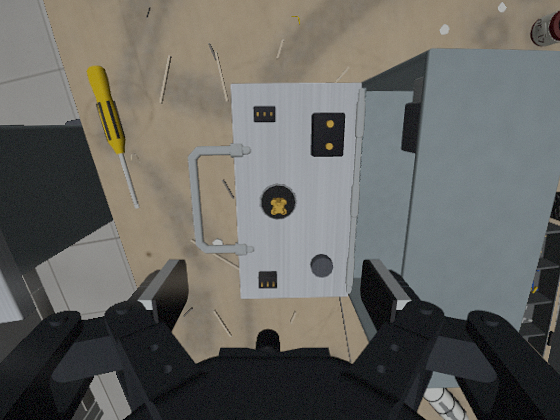

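View pics/side6z.png

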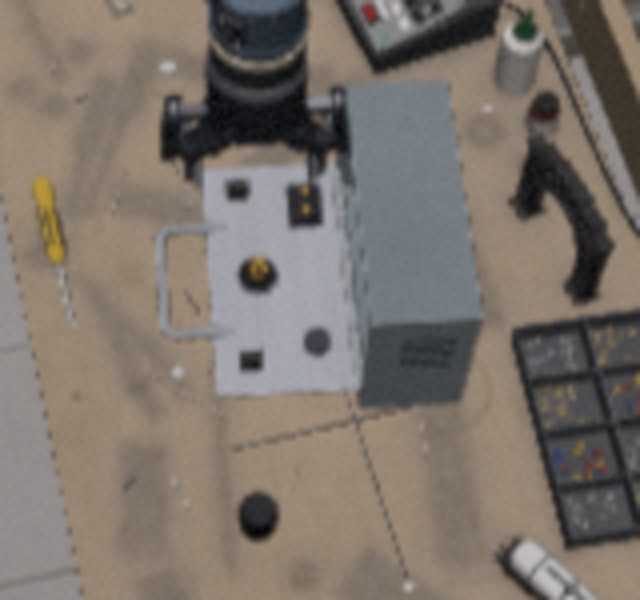

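Run:
```python
from h import *
s=robot.state();c=robot.read_camera("wrist");V=w2c(c,s); c2=robot.read_camera("side");V2=w2c(c2);c3=robot.read_camera("scene");V3=w2c(c3)
print(s["tool_pos"])
hsv=cv2.cvtColor(c["color"],cv2.COLOR_RGB2HSV)
m=((hsv[...,2]<70)|((hsv[...,1]>120)&(hsv[...,2]>60))).astype(np.uint8); m[:170]=0;m[235:]=0;m[:,:250]=0;m[:,310:]=0
cn=max(cv2.findContours(m,0,2)[0],key=cv2.contourArea); (x,y),r,_=cv2.fitEllipse(cn)
print("washer",x,y,r,on_z(c,V,(x,y),.0565))
g=((hsv[...,1]>130)&(hsv[...,2]>60)).astype(np.uint8)*m
M=cv2.moments(g); px=(M["m10"]/M["m00"],M["m01"]/M["m00"]); print("gold",px,on_z(c,V,px,.075))
for nm,cc,VV,(x0,y0,x1,y1) in (("side",c2,V2,(284,208,306,228)),("scene",c3,V3,(200,180,310,270))):
    hs=cv2.cvtColor(cc["color"],cv2.COLOR_RGB2HSV)
    gg=((hs[...,1]>150)&(hs[...,2]>90)&(hs[...,0]<30)).astype(np.uint8); k=np.zeros_like(gg);k[y0:y1,x0:x1]=gg[y0:y1,x0:x1]
    M=cv2.moments(k)
    if M["m00"]: p=(M["m10"]/M["m00"],M["m01"]/M["m00"]);print(nm,M["m00"],p,on_z(cc,VV,p,.073))
    if nm=="side":
        d=(hs[...,2]<80).astype(np.uint8);k2=np.zeros_like(d);k2[y0:y1,x0:x1]=d[y0:y1,x0:x1];k2|=k
        cn=max(cv2.findContours(k2,0,2)[0],key=cv2.contourArea);(x,y),r,_=cv2.fitEllipse(cn);print("side washer",x,y,r,on_z(cc,VV,(x,y),.0575))
h=np.array([.6147,-.0497]);print("pred",h-.08*np.array([np.cos(.1745),-np.sin(.1745)]))
```

```text
[ 0.5334321  -0.03210764  0.20296036]
washer 278.45245361328125 201.67344665527344 (32.25862121582031, 32.996368408203125) [ 0.53495886 -0.03805142  0.0565    ]
gold (279.1923076923077, 205.85897435897436) [ 0.53554097 -0.03740698  0.075     ]
side 1.0 (294.0, 216.0) [ 0.53629448 -0.03665823  0.073     ]
side washer 294.11859130859375 218.55081176757812 (7.367637634277344, 8.163276672363281) [ 0.53644412 -0.03852896  0.0575    ]
scene 44.0 (262.6818181818182, 228.61363636363637) [ 0.54755296 -0.02481016  0.073     ]
pred [ 0.53591492 -0.03581074]
```

```bash
python3 -c "
from h import *
delta([.4875,-.243,.12],80)
delta([.4875,-.243,.004],80)"
```

```text
turn [-0.0005 -0.0001 -0.0003] shift [-0.2156 -0.0087  0.0833] rows 4.625887130698004 0.003927664492900557
turn [-0.0005 -0.0001 -0.0003] shift [-0.2156 -0.0086  0.1993] rows 5.875098814207876 0.003927664492900557
```

Call:
{"op": "move_arm", "data": {"rows": [[[0, 0, 0, -0.035, -0.001, 0.0, 0.085], [0, 0, 0, -0.075, -0.003, 0.0, 0.085], [0, 0, 0, -0.12, -0.005, 0.02, 0.085], [0, 0, 0, -0.16, -0.007, 0.05, 0.085], [0, 0, 0, -0.195, -0.008, 0.083, 0.085], [0, 0, 0, -0.2155, -0.0085, 0.083, 0.085], [0, 0, 0, -0.2155, -0.0085, 0.083, 0.085], [0, 0, 0, -0.2155, -0.0085, 0.083, 0.085]]], "squeeze": 60}}

```text
t: 7.7
tool_pos: [0.4883, -0.2431, 0.1207]
tool_rot: [180.0, -0.0, 79.9]
wrist_force: [0.0, 1.5, 0.4]
grip_width: 0.0854
```

Run:
```python
from h import *
s,c,V=grab("wrist","wrist7")
print(s["t"],s["tool_pos"],s["tool_rot"],s["wrist_force"],s["grip_width"])
g=(cv2.cvtColor(c["color"],cv2.COLOR_RGB2GRAY)<75).astype(np.uint8)
n,l,st,ce=cv2.connectedComponentsWithStats(g)
for i in range(1,n):
    if 250<st[i,4]<20000: print(st[i],ce[i],on_z(c,V,ce[i],.018))
print(proj(c,V,s["tool_pos"]*[1,1,0]+[0,0,.018]))
```

```text
7.7 [ 0.48831466 -0.24305655  0.12068028] [ 1.79979032e+02 -3.51476851e-02  7.99175677e+01] [0.0054502  1.53370892 0.39162482] 0.08537417741195237
[   0    0   87  164 8778] [30.85326954 85.43096377] [ 0.31512883 -0.10931864  0.018     ]
[349   0  42  30 984] [368.66463415  12.43699187] [ 0.58153457 -0.1076799   0.018     ]
[ 390    0  170  254 9954] [515.66094033  87.26130199] [ 0.69282354 -0.17828652  0.018     ]
[260  18  33  30 914] [275.92231947  32.71881838] [ 0.5119826  -0.10951173  0.018     ]
[ 254  188   40   46 1427] [273.20322355 210.53328662] [ 0.48567324 -0.24463249  0.018     ]
[ 480  238   79  103 1444] [508.44529086 280.15858726] [ 0.69418929 -0.35223315  0.018     ]
[[275.89887333 208.28577083]]
```

View pics/wrist7.png

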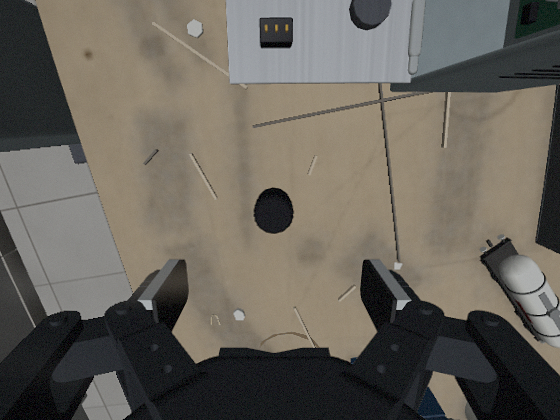

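Call:
{"op": "move_arm", "data": {"rows": [[[0, 0, 0, -0.001, -0.0015, 0.03, 0.085], [0, 0, 0, -0.001, -0.0015, 0.065, 0.085], [0, 0, 0, -0.001, -0.0015, 0.095, 0.085], [0, 0, 0, -0.001, -0.0015, 0.11, 0.085], [0, 0, 0, -0.001, -0.0015, 0.116, 0.085], [0, 0, 0, -0.001, -0.0015, 0.116, 0.06], [0, 0, 0, -0.001, -0.0015, 0.116, 0.04], [0, 0, 0, -0.001, -0.0015, 0.116, 0.02], [0, 0, 0, -0.001, -0.0015, 0.116, 0.02], [0, 0, 0, -0.001, -0.0015, 0.116, 0.02]]], "squeeze": 60}}

```text
t: 8.75
tool_pos: [0.4885, -0.245, 0.0064]
tool_rot: [179.8, 0.1, 80.0]
wrist_force: [0.9, -0.1, 4.2]
grip_width: 0.0309
```

Call:
{"op": "move_arm", "data": {"rows": [[[0, 0, 0, 0, 0, 0, 0.0], [0, 0, 0, 0, 0, 0, 0.0], [0, 0, 0, 0, 0, 0, 0.0]]]}}

```text
t: 9.05
tool_pos: [0.4885, -0.245, 0.0064]
tool_rot: [179.8, 0.1, 80.0]
wrist_force: [0.5, 1.0, 6.1]
grip_width: 0.0312
```

Run:
```python
from h import *
s,c,V=grab("wrist","wrist8")
print(s["t"],s["tool_pos"],s["tool_rot"],s["wrist_force"],s["grip_width"])
```

```text
9.05 [ 0.48852378 -0.2449899   0.00636603] [1.79788675e+02 8.16624996e-02 7.99644285e+01] [0.47234466 1.01708591 6.05136039] 0.03121873632891164
```

View pics/wrist8.png

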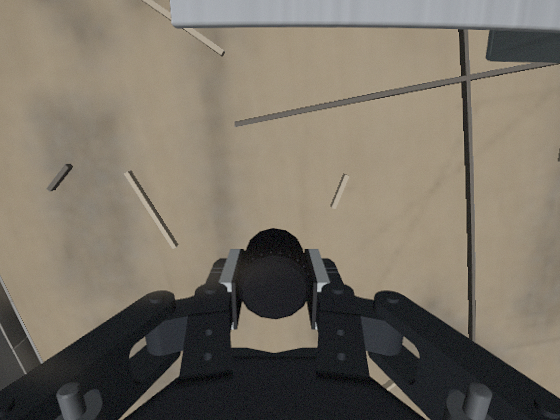

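Run:
```python
from h import *
s=robot.state();c=robot.read_camera("wrist");V=w2c(c,s);T=T_tool(s)
im=c["color"][215:340,215:335];im=cv2.convertScaleAbs(im,alpha=3)
cv2.imwrite("pics/w8z.png",cv2.resize(im,None,fx=5,fy=4.8,interpolation=cv2.INTER_CUBIC)[:,:,::-1])
a=np.linspace(0,2*np.pi,9)[:-1]
for dx in (0,.005): print(proj(c,V,[T[:3,3]+T[:3,:3]@[dx+.0165*np.cos(t),.0165*np.sin(t),-.03] for t in a]).round(0).tolist())
```

```text
[[278.0, 257.0], [306.0, 268.0], [316.0, 292.0], [304.0, 315.0], [278.0, 324.0], [252.0, 315.0], [240.0, 292.0], [250.0, 268.0]]
[[278.0, 246.0], [306.0, 257.0], [316.0, 282.0], [304.0, 305.0], [278.0, 315.0], [251.0, 305.0], [240.0, 282.0], [250.0, 257.0]]
```

View pics/w8z.png

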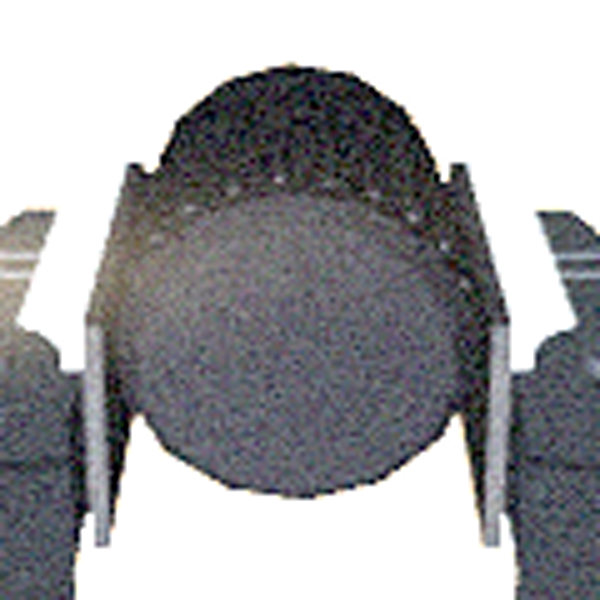

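```bash
python3 -c "
from h import *
delta([.5356,-.0403,.125],80)"
```

```text
turn [ 0.0037  0.0014 -0.0006] shift [ 0.2096  0.0111 -0.1189] rows 4.824188010555048 0.02699792393670621
```

Call:
{"op": "move_arm", "data": {"rows": [[[0, 0, 0, 0, 0, -0.02, 0.0], [0, 0, 0, 0, 0, -0.06, 0.0], [0, 0, 0, 0.01, 0.001, -0.1, 0.0], [0, 0, 0, 0.05, 0.003, -0.12, 0.0], [0, 0, 0, 0.09, 0.005, -0.12, 0.0], [0, 0, 0, 0.13, 0.008, -0.12, 0.0], [0, 0, 0, 0.17, 0.01, -0.12, 0.0], [0, 0, 0, 0.2, 0.011, -0.12, 0.0], [0, 0, 0, 0.2095, 0.011, -0.12, 0.0], [0, 0, 0, 0.2095, 0.011, -0.12, 0.0]]]}}

```text
t: 10.15
tool_pos: [0.5342, -0.0385, 0.124]
tool_rot: [-180.0, 0.0, 80.1]
wrist_force: [-0.1, -0.3, -0.1]
grip_width: 0.0312
```

Call:
{"op": "move_arm", "data": {"rows": [[[0, 0, 0, 0, 0, 0, 0.0], [0, 0, 0, 0, 0, 0, 0.0]]]}}

```text
t: 10.35
tool_pos: [0.5341, -0.0409, 0.1242]
tool_rot: [-180.0, 0.0, 79.9]
wrist_force: [-0.5, 0.3, -1.5]
grip_width: 0.0311
```

Run:
```python
from h import *
s,c,V=grab("wrist","wrist9")
print(s["t"],s["tool_pos"],s["tool_rot"],s["wrist_force"],s["grip_width"])
_,c2,_=grab("side","side9")
_,c3,_=grab("scene","scene9")
a=c2["color"][180:240,260:320];b=c3["color"][180:250,220:290]
cv2.imwrite("pics/m9.png",np.hstack([cv2.resize(x,(400,400),interpolation=cv2.INTER_CUBIC) for x in(a,b)])[:,:,::-1])
```

```text
10.35 [ 0.53411365 -0.04094623  0.12420551] [-1.79988078e+02  3.39974328e-02  7.98679912e+01] [-0.4580065   0.34507785 -1.50080417] 0.03114783910459875
```

View pics/m9.png

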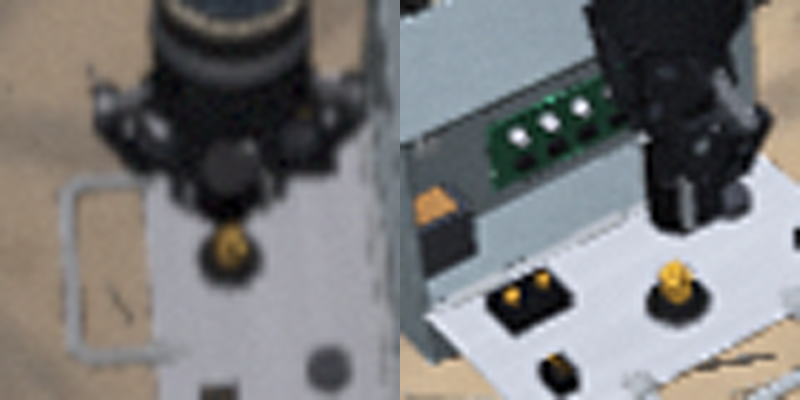

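View pics/wrist9.png

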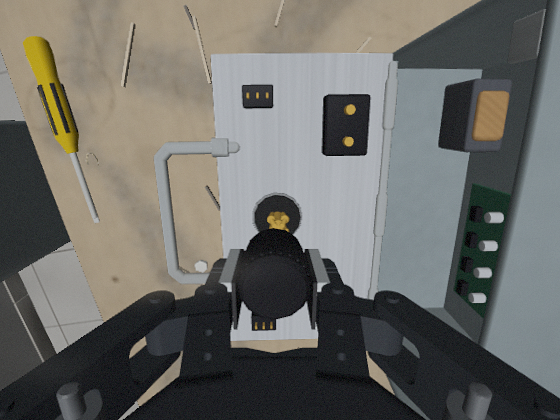

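Run:
```python
from h import *
s=robot.state();c=robot.read_camera("wrist");V=w2c(c,s);c2=robot.read_camera("side");V2=w2c(c2)
T=T_tool(s);print(s["tool_pos"])
# cap top centre, 30mm above TCP
z=s["tool_pos"][2]+.030
p=on_z(c,V,(274,286.5),z);print("cap wrist",p,"tool",T[:3,:3].T@(p-T[:3,3]))
g=cv2.cvtColor(c["color"],cv2.COLOR_RGB2GRAY)
hsv=cv2.cvtColor(c["color"],cv2.COLOR_RGB2HSV)
im=c["color"][180:330,210:340];cv2.imwrite("pics/w9z.png",cv2.resize(cv2.convertScaleAbs(im,alpha=2),None,fx=4,fy=4,interpolation=cv2.INTER_CUBIC)[:,:,::-1])
a=np.linspace(0,2*np.pi,13)[:-1]
for st in ((.5350,-.038),(.537,-.0375)):
    print(st,"washer proj",proj(c,V,[[st[0]+.0175*np.cos(t),st[1]+.0175*np.sin(t),.0567] for t in a]).round(0).tolist())
    print("side axis",proj(c2,V2,[[*st,.0567],[*st,.083],[*st,.154]]).round(1).tolist())
```

```text
[ 0.53419649 -0.04072899  0.12427871]
cap wrist [ 0.53299437 -0.03768559  0.15427871] tool [ 0.002778   -0.00172098 -0.03000047]
(0.535, -0.038) washer proj [[300.0, 213.0], [295.0, 203.0], [285.0, 196.0], [272.0, 195.0], [261.0, 200.0], [254.0, 210.0], [254.0, 221.0], [259.0, 232.0], [269.0, 238.0], [281.0, 239.0], [292.0, 234.0], [299.0, 225.0]]
side axis [[293.7, 218.6], [293.8, 215.0], [294.0, 204.8]]
(0.537, -0.0375) washer proj [[302.0, 212.0], [298.0, 202.0], [287.0, 195.0], [275.0, 194.0], [264.0, 199.0], [257.0, 209.0], [256.0, 220.0], [261.0, 231.0], [271.0, 237.0], [283.0, 238.0], [294.0, 233.0], [301.0, 224.0]]
side axis [[294.2, 218.4], [294.3, 214.8], [294.5, 204.6]]
```

View pics/w9z.png

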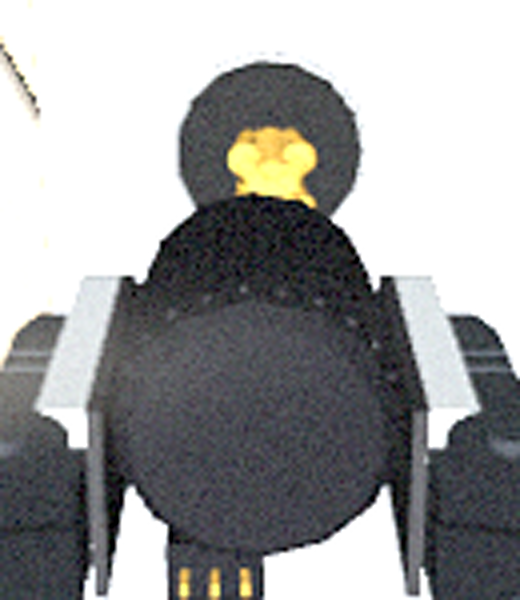

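Call:
{"op": "move_arm", "data": {"rows": [[[0, 0, 0, 0, 0.0015, 0.01, 0.0], [0, 0, 0, 0, 0.0015, 0.02, 0.0], [0, 0, 0, 0, 0.0015, 0.03, 0.0], [0, 0, 0, 0, 0.0015, 0.035, 0.0], [0, 0, 0, 0, 0.0015, 0.04, 0.0], [0, 0, 0, 0, 0.0015, 0.043, 0.0], [0, 0, 0, 0, 0.0015, 0.046, 0.0], [0, 0, 0, 0, 0.0015, 0.046, 0.0]]]}}

```text
t: 11.4
tool_pos: [0.5357, -0.0398, 0.078]
tool_rot: [-180.0, -0.0, 80.0]
wrist_force: [0.1, -0.5, 0.2]
grip_width: 0.031
```

Run:
```python
from h import *
s,c,V=grab("wrist","wrist10")
print(s["t"],s["tool_pos"],s["tool_rot"],s["wrist_force"],s["torque"],s["grip_width"])
_,c2,_=grab("side","side10")
a=c2["color"][180:240,260:320]; b=c["color"][180:330,200:350]
cv2.imwrite("pics/m10.png",np.hstack([cv2.resize(x,(400,400),interpolation=cv2.INTER_CUBIC) for x in(a,b)])[:,:,::-1])
```

```text
11.4 [ 0.53565729 -0.03977699  0.07802956] [-1.79978893e+02 -1.35857870e-03  7.99745573e+01] [ 0.07633979 -0.51391096  0.19427703] [ 0.05662691 -0.03695711  0.0004959 ] 0.030987083260151062
```

View pics/m10.png

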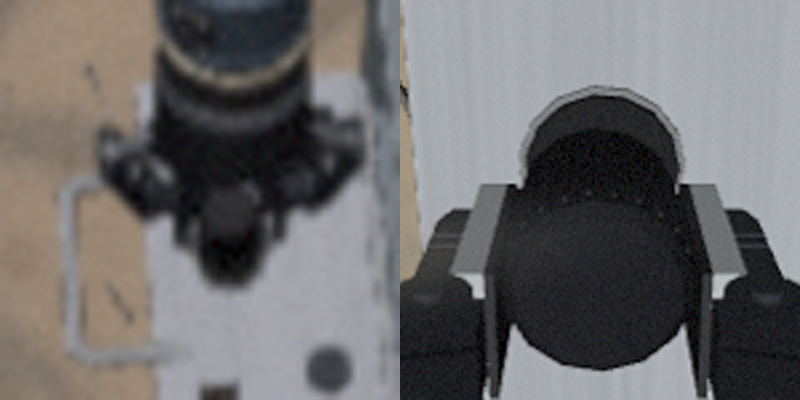

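The cap sits centred over the washer: in the wrist crop the washer arc centre is at about x=603 and the cap at x=602. Side forces are near zero, so I'll press on.

Call:
{"op": "move_arm", "data": {"rows": [[[0, 0, 0, 0, 0, 0.002, 0.0], [0, 0, 0, 0, 0, 0.004, 0.0], [0, 0, 0, 0, 0, 0.006, 0.0], [0, 0, 0, 0, 0, 0.0075, 0.0], [0, 0, 0, 0, 0, 0.0075, 0.0]]]}}

```text
t: 12.0
tool_pos: [0.5375, -0.04, 0.0738]
tool_rot: [179.7, -0.0, 80.0]
wrist_force: [-1.6, 0.5, 8.7]
grip_width: 0.0312
```

Call:
{"op": "move_arm", "data": {"rows": [[[0, 0, 0, 0, 0, 0.001, 0.0], [0, 0, 0, 0, 0, 0.002, 0.0], [0, 0, 0, 0, 0, 0.002, 0.0]]]}}

```text
t: 12.3
tool_pos: [0.5374, -0.04, 0.0718]
tool_rot: [179.8, -0.0, 80.0]
wrist_force: [-1.2, 0.0, 5.8]
grip_width: 0.0313
```

Call:
{"op": "move_arm", "data": {"rows": [[[0, 0, 0, 0, 0, 0.001, 0.0], [0, 0, 0, 0, 0, 0.002, 0.0]]]}}

```text
t: 12.5
tool_pos: [0.5371, -0.04, 0.0688]
tool_rot: [179.8, -0.0, 80.0]
wrist_force: [-0.9, 0.6, 3.8]
grip_width: 0.0314
```

Call:
{"op": "move_arm", "data": {"rows": [[[0, 0, 0, 0, 0, 0.001, 0.0], [0, 0, 0, 0, 0, 0.002, 0.0]]]}}

```text
t: 12.7
tool_pos: [0.5356, -0.0399, 0.0644]
tool_rot: [-180.0, 0.0, 80.0]
wrist_force: [0.5, -0.6, -0.4]
grip_width: 0.0313
```

Call:
{"op": "move_arm", "data": {"rows": [[[0, 0, 0, 0, 0, 0.001, 0.0], [0, 0, 0, 0, 0, 0.002, 0.0]]]}}

```text
t: 12.9
tool_pos: [0.5354, -0.0398, 0.0626]
tool_rot: [-179.9, -0.0, 80.0]
wrist_force: [-1.0, 0.9, 3.2]
grip_width: 0.0311
```

Call:
{"op": "move_arm", "data": {"rows": [[[0, 0, 0, 0, 0, 0.001, 0.0], [0, 0, 0, 0, 0, 0.0015, 0.0], [0, 0, 0, 0, 0, 0.0015, 0.0]]]}}

```text
t: 13.2
tool_pos: [0.5354, -0.0397, 0.0621]
tool_rot: [-180.0, 0.0, 80.0]
wrist_force: [-3.3, 0.8, 5.4]
grip_width: 0.0311
```

Call:
{"op": "move_arm", "data": {"rows": [[[0, 0, 0, 0, 0, 0.001, 0.0], [0, 0, 0, 0, 0, 0.0015, 0.0], [0, 0, 0, 0, 0, 0.0015, 0.0]]]}}

```text
t: 13.5
tool_pos: [0.5354, -0.0398, 0.0615]
tool_rot: [-180.0, 0.0, 80.0]
wrist_force: [-3.1, 0.5, 8.8]
grip_width: 0.0311
```

Call:
{"op": "move_arm", "data": {"rows": [[[0, 0, 0, 0, 0, 0.001, 0.0], [0, 0, 0, 0, 0, 0.001, 0.0], [0, 0, 0, 0, 0, 0.001, 0.0]]]}}

```text
t: 13.8
tool_pos: [0.5354, -0.0398, 0.0611]
tool_rot: [-180.0, 0.0, 80.0]
wrist_force: [-4.7, 0.6, 11.8]
grip_width: 0.0312
```

Call:
{"op": "move_arm", "data": {"rows": [[[0, 0, 0, 0, 0, 0, 0.0], [0, 0, 0, 0, 0, 0, 0.0], [0, 0, 0, 0, 0, 0, 0.0], [0, 0, 0, 0, 0, 0, 0.0], [0, 0, 0, 0, 0, 0, 0.0]]]}}

```text
t: 14.3
tool_pos: [0.5354, -0.0398, 0.0611]
tool_rot: [-180.0, 0.0, 80.0]
wrist_force: [-5.1, 0.7, 11.3]
grip_width: 0.0313
```

Call:
{"op": "move_arm", "data": {"rows": [[[0, 0, 0, 0, 0, 0, 0.0], [0, 0, 0, 0, 0, 0, 0.0], [0, 0, 0, 0, 0, 0, 0.0], [0, 0, 0, 0, 0, 0, 0.0], [0, 0, 0, 0, 0, 0, 0.0], [0, 0, 0, 0, 0, 0, 0.0], [0, 0, 0, 0, 0, 0, 0.0], [0, 0, 0, 0, 0, 0, 0.0]]]}}

```text
t: 15.1
tool_pos: [0.5354, -0.0398, 0.0611]
tool_rot: [-180.0, 0.0, 80.0]
wrist_force: [-5.0, 0.5, 11.9]
grip_width: 0.031
```

Run:
```python
from h import *
s,c,V=grab("wrist","wrist11")
print(s["t"],s["tool_pos"],s["tool_rot"],s["wrist_force"],s["torque"],s["grip_width"])
_,c2,_=grab("side","side11");_,c3,_=grab("scene","scene11")
a=c2["color"][180:240,260:320]; b=c3["color"][180:250,220:290]
cv2.imwrite("pics/m11.png",np.hstack([cv2.resize(x,(400,400),interpolation=cv2.INTER_CUBIC) for x in(a,b)])[:,:,::-1])
```

```text
15.1 [ 0.53540148 -0.03975812  0.06106877] [-1.79992480e+02  1.10046026e-02  7.99820060e+01] [-5.04574263  0.48615619 11.91731416] [ 2.08269574e-01  1.22106968e+00 -8.49422640e-04] 0.030971424365577337
```

View pics/m11.png

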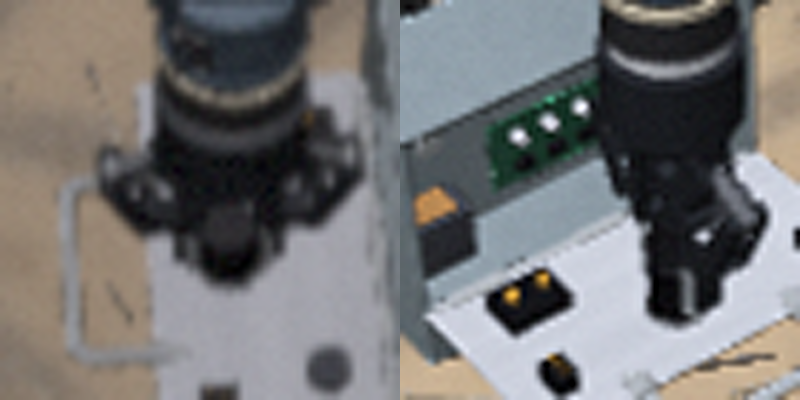

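View pics/wrist11.png

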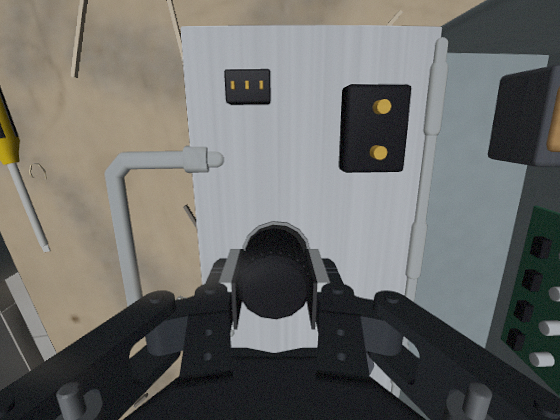

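Call:
{"op": "move_arm", "data": {"rows": [[[0, 0, 0, 0, -0.001, 0.0, 0.0], [0, 0, 0, 0, -0.0015, 0.0, 0.0], [0, 0, 0, 0, -0.0015, 0.0, 0.0], [0, 0, 0, 0, -0.0015, 0, 0.0], [0, 0, 0, 0, -0.0015, 0, 0.0], [0, 0, 0, 0, -0.0015, 0, 0.0], [0, 0, 0, 0, -0.0015, 0, 0.0], [0, 0, 0, 0, -0.0015, 0, 0.0], [0, 0, 0, 0, -0.0015, 0, 0.0], [0, 0, 0, 0, -0.0015, 0, 0.0]]]}}

```text
t: 16.25
tool_pos: [0.5354, -0.0397, 0.0614]
tool_rot: [179.8, 0.0, 80.0]
wrist_force: [-2.2, 0.1, 10.0]
grip_width: 0.0314
```

Call:
{"op": "move_arm", "data": {"rows": [[[0, 0, 0, 0, 0, 0, 0.055], [0, 0, 0, 0, 0, 0, 0.055], [0, 0, 0, 0, 0, 0, 0.055], [0, 0, 0, 0, 0, -0.005, 0.055], [0, 0, 0, 0, 0, -0.02, 0.055], [0, 0, 0, 0, 0, -0.05, 0.055], [0, 0, 0, 0, 0, -0.09, 0.055], [0, 0, 0, 0, 0, -0.12, 0.055], [0, 0, 0, 0, 0, -0.14, 0.055], [0, 0, 0, 0, 0, -0.14, 0.055]]]}}

```text
t: 17.25
tool_pos: [0.5369, -0.0401, 0.2045]
tool_rot: [179.5, 0.0, 80.0]
wrist_force: [-0.4, 0.1, 0.8]
grip_width: 0.0549
```

Run:
```python
from h import *
s,c,V=grab("wrist","wrist12")
print(s["t"],s["tool_pos"],s["tool_rot"],s["wrist_force"],s["grip_width"])
delta([.4545,-.020,.12],80); delta([.4545,-.020,.034],80)
_,c2,_=grab("side","side12")
cv2.imwrite("pics/side12z.png",cv2.resize(c2["color"][150:300,230:390],(640,600),interpolation=cv2.INTER_CUBIC)[:,:,::-1])
```

```text
17.25 [ 0.53689078 -0.04007118  0.20448887] [1.79459815e+02 1.42046807e-02 7.99740041e+01] [-0.36858268  0.05922867  0.76360412] 0.054939894516847006
turn [ 0.0056  0.0002 -0.0005] shift [ 0.0054 -0.0841  0.0815] rows 2.3438209547356315 0.037773836275238455
turn [ 0.0056  0.0002 -0.0005] shift [ 0.0055 -0.0845  0.1675] rows 3.7536485783436917 0.037773836275238455
```

View pics/wrist12.png

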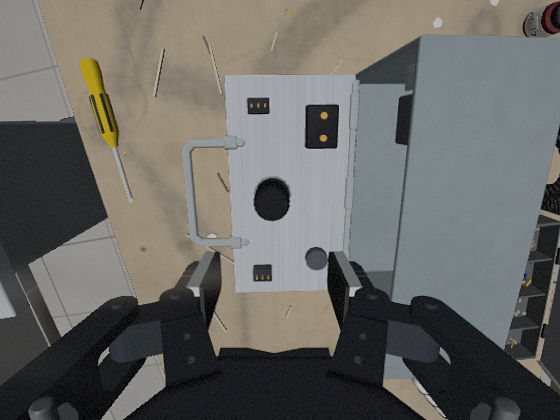

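View pics/side12z.png

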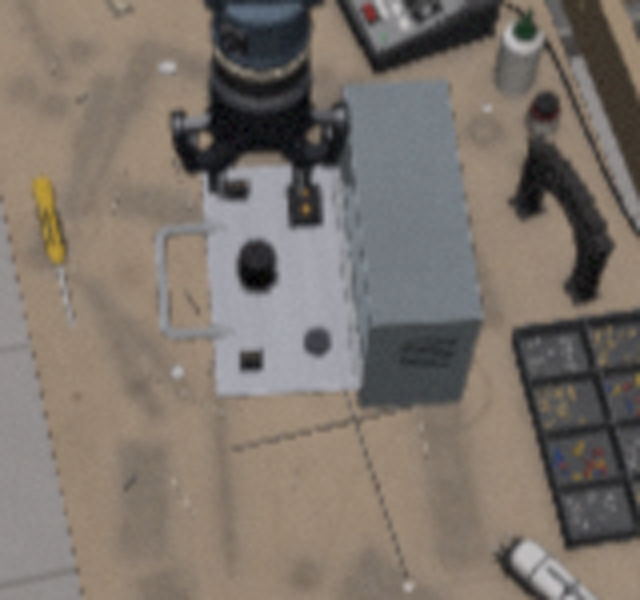

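Call:
{"op": "move_arm", "data": {"rows": [[[0, 0, 0, 0.002, -0.03, 0.02, 0.036], [0, 0, 0, 0.004, -0.06, 0.05, 0.036], [0, 0, 0, 0.0055, -0.082, 0.08, 0.036], [0, 0, 0, 0.0055, -0.082, 0.08, 0.036], [0, 0, 0, 0.0055, -0.082, 0.08, 0.036], [0, 0, 0, 0.0055, -0.082, 0.08, 0.036]]]}}

```text
t: 17.95
tool_pos: [0.4569, -0.0204, 0.1207]
tool_rot: [179.8, 0.0, 80.0]
wrist_force: [0.3, 0.2, 0.9]
grip_width: 0.0363
```

Run:
```python
from h import *
s,c,V=grab("wrist","wrist13")
print(s["t"],s["tool_pos"],s["tool_rot"],s["wrist_force"],s["grip_width"])
delta([.4545,-.020,.034],80)
```

```text
17.95 [ 0.45687033 -0.02041412  0.12068323] [1.79762303e+02 3.13581818e-03 7.99637157e+01] [0.33079875 0.24240782 0.91315546] 0.036252007508959225
turn [ 0.0056  0.0001 -0.0006] shift [ 0.     -0.0036  0.0875] rows 1.7507186163244814 0.03743203770483841
```

View pics/wrist13.png

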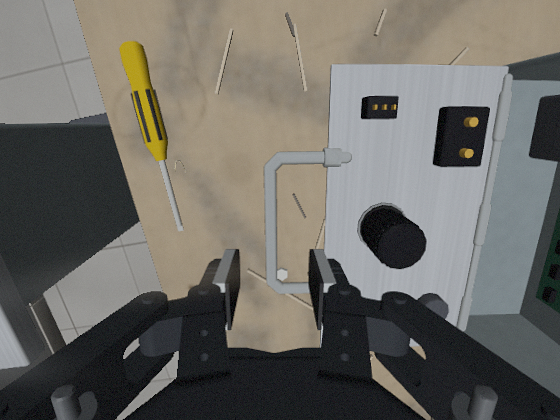

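Call:
{"op": "move_arm", "data": {"rows": [[[0, 0, 0, 0, -0.002, 0.03, 0.036], [0, 0, 0, 0, -0.002, 0.055, 0.036], [0, 0, 0, 0, -0.002, 0.075, 0.036], [0, 0, 0, 0, -0.002, 0.086, 0.036], [0, 0, 0, 0, -0.002, 0.086, 0.036], [0, 0, 0, 0, -0.002, 0.086, 0.02], [0, 0, 0, 0, -0.002, 0.086, 0.0], [0, 0, 0, 0, -0.002, 0.086, 0.0], [0, 0, 0, 0, -0.002, 0.086, 0.0], [0, 0, 0, 0, -0.002, 0.086, 0.0]]], "squeeze": 40}}

```text
t: 19.0
tool_pos: [0.4548, -0.02, 0.0348]
tool_rot: [179.7, 0.0, 80.0]
wrist_force: [2.4, -0.7, 5.7]
grip_width: 0.007
```

Run:
```python
from h import *
s,c,V=grab("wrist","wrist14")
print(s["t"],s["tool_pos"],s["tool_rot"],s["wrist_force"],s["grip_width"])
th0=1.55
for i in range(1,25):
    th=th0*(1-i/24)
    print(i, "ty %.4f tz %.4f"%(-.164*(np.sin(th)-np.sin(th0)), .164*(np.cos(th0)-np.cos(th))), round(th,3))
```

```text
19.0 [ 0.45475618 -0.01997519  0.03479075] [1.79713726e+02 5.57808997e-03 7.99780797e+01] [ 2.36495487 -0.66375029  5.65400605] 0.006991530518464715
1 ty 0.0006 tz -0.0106 1.485
2 ty 0.0018 tz -0.0211 1.421
3 ty 0.0037 tz -0.0315 1.356
4 ty 0.0063 tz -0.0418 1.292
5 ty 0.0096 tz -0.0519 1.227
6 ty 0.0134 tz -0.0617 1.163
7 ty 0.0180 tz -0.0713 1.098
8 ty 0.0231 tz -0.0806 1.033
9 ty 0.0288 tz -0.0895 0.969
10 ty 0.0351 tz -0.0980 0.904
11 ty 0.0419 tz -0.1061 0.84
12 ty 0.0492 tz -0.1138 0.775
13 ty 0.0570 tz -0.1209 0.71
14 ty 0.0653 tz -0.1276 0.646
15 ty 0.0739 tz -0.1337 0.581
16 ty 0.0830 tz -0.1392 0.517
17 ty 0.0923 tz -0.1441 0.452
18 ty 0.1020 tz -0.1484 0.388
19 ty 0.1119 tz -0.1521 0.323
20 ty 0.1221 tz -0.1551 0.258
21 ty 0.1324 tz -0.1575 0.194
22 ty 0.1428 tz -0.1592 0.129
23 ty 0.1534 tz -0.1602 0.065
24 ty 0.1640 tz -0.1606 0.0
```

View pics/wrist14.png

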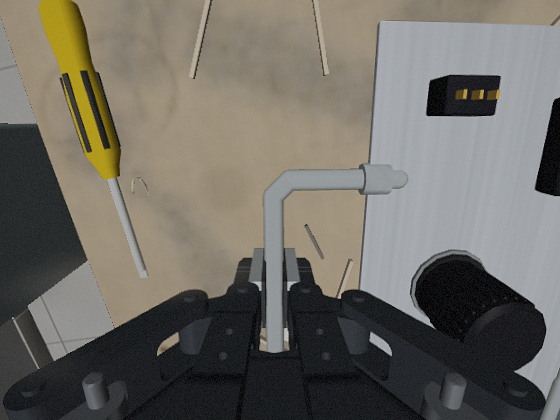

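Call:
{"op": "move_arm", "data": {"rows": [[[0, 0, 0, 0, 0.0005, -0.0105, 0.0], [0, 0, 0, 0, 0.002, -0.021, 0.0], [0, 0, 0, 0, 0.0035, -0.0315, 0.0], [0, 0, 0, 0, 0.0065, -0.042, 0.0], [0, 0, 0, 0, 0.0095, -0.052, 0.0], [0, 0, 0, 0, 0.0135, -0.0615, 0.0], [0, 0, 0, 0, 0.018, -0.0715, 0.0], [0, 0, 0, 0, 0.023, -0.0805, 0.0], [0, 0, 0, 0, 0.029, -0.0895, 0.0], [0, 0, 0, 0, 0.035, -0.098, 0.0]]]}}

```text
t: 20.05
tool_pos: [0.4845, -0.0249, 0.1307]
tool_rot: [-179.6, -0.0, 80.0]
wrist_force: [-6.3, 0.8, -2.3]
grip_width: 0.0073
```

Call:
{"op": "move_arm", "data": {"rows": [[[0, 0, 0, 0, 0.007, -0.008, 0.0], [0, 0, 0, 0, 0.014, -0.016, 0.0], [0, 0, 0, 0, 0.022, -0.023, 0.0], [0, 0, 0, 0, 0.03, -0.0295, 0.0], [0, 0, 0, 0, 0.039, -0.0355, 0.0], [0, 0, 0, 0, 0.048, -0.041, 0.0], [0, 0, 0, 0, 0.057, -0.046, 0.0], [0, 0, 0, 0, 0.067, -0.0505, 0.0], [0, 0, 0, 0, 0.077, -0.054, 0.0], [0, 0, 0, 0, 0.087, -0.057, 0.0]]]}}

```text
t: 21.05
tool_pos: [0.5726, -0.0395, 0.1939]
tool_rot: [179.8, -0.1, 80.0]
wrist_force: [-7.9, 4.2, 12.0]
grip_width: 0.0069
```

Run:
```python
from h import *
s,c,V=grab("wrist","wrist15")
print(s["t"],s["tool_pos"],s["tool_rot"],s["wrist_force"],s["grip_width"])
_,c2,_=grab("side");_,c3,_=grab("scene")
a=c2["color"][150:260,270:380]; b=c3["color"][130:250,200:310]
cv2.imwrite("pics/m15.png",np.hstack([cv2.resize(x,(400,400),interpolation=cv2.INTER_CUBIC) for x in(a,b)])[:,:,::-1])
```

```text
21.05 [ 0.57264658 -0.03954979  0.1938511 ] [ 1.79847960e+02 -1.15611393e-01  8.00299757e+01] [-7.88428438  4.21795274 11.96419725] 0.0069248966300186655
```

View pics/wrist15.png

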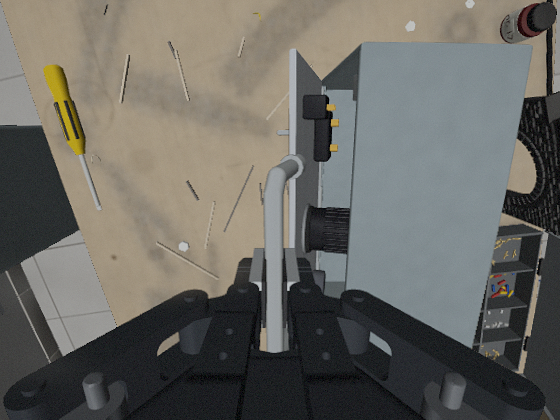

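View pics/m15.png

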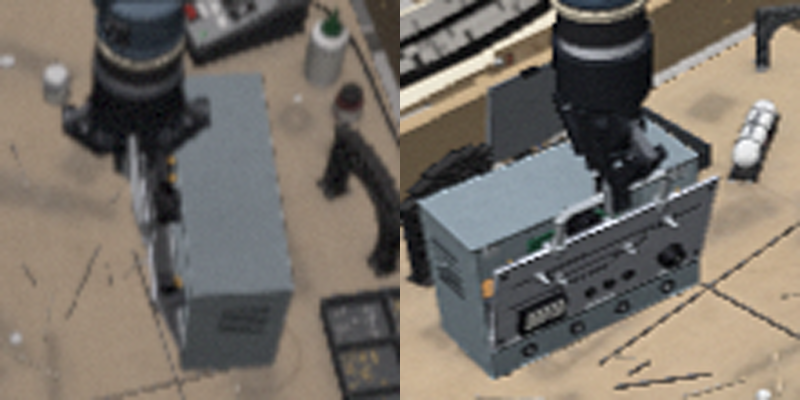

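Call:
{"op": "move_arm", "data": {"rows": [[[0, 0, 0, 0, 0.0085, -0.003, 0.0], [0, 0, 0, 0, 0.017, -0.005, 0.0], [0, 0, 0, 0, 0.025, -0.0065, 0.0], [0, 0, 0, 0, 0.031, -0.0075, 0.0], [0, 0, 0, 0, 0.036, -0.008, 0.0], [0, 0, 0, 0, 0.039, -0.008, 0.0], [0, 0, 0, 0, 0.041, -0.008, 0.0], [0, 0, 0, 0, 0.041, -0.008, 0.0]]]}}

```text
t: 22.0
tool_pos: [0.6143, -0.0466, 0.1992]
tool_rot: [179.8, -0.2, 80.0]
wrist_force: [-2.5, 4.5, 5.5]
grip_width: 0.0075
```

Call:
{"op": "move_arm", "data": {"rows": [[[0, 0, 0, 0, 0.001, 0, 0.0], [0, 0, 0, 0, 0.002, 0, 0.0], [0, 0, 0, 0, 0.002, 0, 0.0]]]}}

```text
t: 22.3
tool_pos: [0.6145, -0.0466, 0.1992]
tool_rot: [180.0, -0.2, 80.0]
wrist_force: [-5.5, 5.2, 6.7]
grip_width: 0.0073
```

Call:
{"op": "move_arm", "data": {"rows": [[[0, 0, 0, 0, 0.001, 0, 0.0], [0, 0, 0, 0, 0.002, 0, 0.0], [0, 0, 0, 0, 0.002, 0, 0.0]]]}}

```text
t: 22.6
tool_pos: [0.6145, -0.0466, 0.1992]
tool_rot: [-179.8, -0.1, 80.0]
wrist_force: [-10.3, 5.3, 9.7]
grip_width: 0.0075
```

Call:
{"op": "move_arm", "data": {"rows": [[[0, 0, 0, 0, 0.001, 0, 0.0], [0, 0, 0, 0, 0.0015, -0.0005, 0.0], [0, 0, 0, 0, 0.0015, -0.0005, 0.0], [0, 0, 0, 0, 0.0015, -0.0005, 0.0]]]}}

```text
t: 23.0
tool_pos: [0.6145, -0.0466, 0.1992]
tool_rot: [-179.6, -0.1, 80.0]
wrist_force: [-13.4, 6.4, 9.6]
grip_width: 0.0074
```

Run:
```python
from h import *
s,c,V=grab("wrist","wrist16")
print(s["t"],s["tool_pos"],s["tool_rot"],s["wrist_force"],s["grip_width"],np.abs(s["qd"]).max())
_,c2,V2=grab("side","side16");_,c3,_=grab("scene","scene16")
a=c2["color"][150:260,270:380]; b=c3["color"][130:250,200:310]
cv2.imwrite("pics/m16.png",np.hstack([cv2.resize(x,(400,400),interpolation=cv2.INTER_CUBIC) for x in(a,b)])[:,:,::-1])
```

```text
23.0 [ 0.61450889 -0.0466052   0.19920527] [-1.79603425e+02 -1.33115715e-01  8.00480437e+01] [-13.4488737    6.35738207   9.55415074] 0.007401104158975982 0.058150286609861775
```

View pics/wrist16.png

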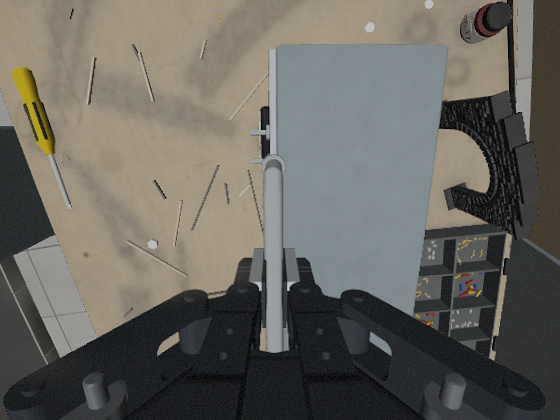

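View pics/m16.png

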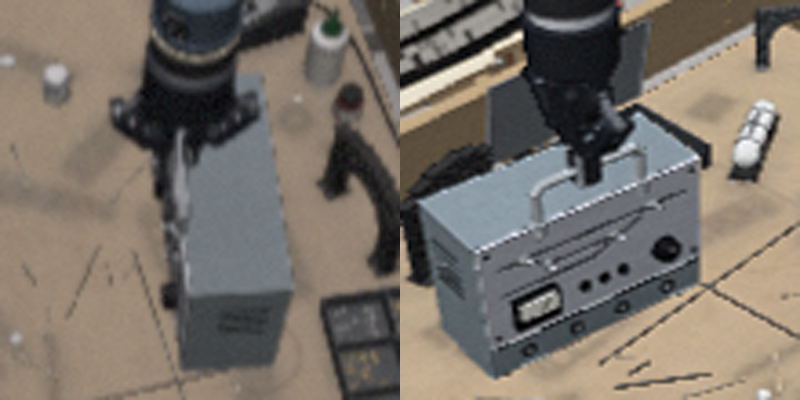

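The wrist and scene views show the panel flush with the box front, with the bar still gripped at about (272,260). The tool stays put while the push rises to about 13 N, so the panel is against its stop.

Run:
```python
from h import *
print(robot.job_done()); s=robot.state(); print(s["t"],s["tool_pos"],s["wrist_force"])
```

```text
the job is handed in; nothing more can be done
None
the job is handed in; nothing more can be done
```

I opened the panel, clicked the cap onto the stud, shut the panel again and handed the job in at about 23 s, with the pull bar still gripped. No verdict is reported, so this rests on my own readings.

- **Opening:** I pulled the panel down by the bar to its flat stop. The push against the stop reached about 40 N at the wrist, taken by the fingers.
- **Cap:** The push rose to at least 8.7 N, dropped to about 0 as the prongs sprang in, then rose again on the washer. I held it at 10–12 N for more than 2 s. A side force of about 5 N built up while pressing, and I eased it to about 2 N. In the pictures after release, the cap stood upright on the stud.
- **Closing:** I swung the panel up to its stop. The tool stayed still while the push rose to about 13 N, and the last pictures show the panel flush with the box. The gripper still held the bar with a 40 N squeeze.

**Not checked directly:** With the panel shut, the cap is hidden behind it. I last saw it on the stud when the panel was nearly shut, around 0.25 rad. The 4 N between cap and washer comes from the total wrist force, not a separate reading. The views of the box from two cameras agreed to 2–5 mm, and the wrist camera read about 2 mm off sideways; I allowed for that when placing the cap. I saw no movement of the jar or screwdriver in the last pictures, and the arm never went near the pliers or terminal strip.

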